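# Shingle the sample plates along the tray

### The arm

A 6-joint arm with a two-finger parallel gripper is mounted at the origin on the work surface. World frame = base frame: x ahead of the robot, y to its left, z up, the work surface at z = 0. Lengths are in mm, angles in rad, forces in N, time in s.
With the tool pointing down it reaches from about 275 to 750 mm from the base axis. Payload 10.2 kg.
Tool frame: the origin (TCP) lies midway between the tips of the shut fingers; the grasp point (between the pads) lies 19 mm behind it (env.grip_point_offset is the distance from the TCP to the grasp point, in mm); z points along the fingers, x is the direction in which the jaws open and shut, and the axes are right-handed (so a half turn about z gives the same grasp; the last joint's range is limited). The gripper opens to 88 mm and grips with 3 to 60 N. Pads are 18 mm wide; open, the fingers measure 123 mm over their backs; the gripper's body (75 mm by 187 mm) begins 45 mm behind the grasp point.
Start: joints at [1.089, 0.313, 1.498, -0, 1.331, -0.223], TCP at [134.371, 507.519, 238.72] pointing down, gripper open.
Joint ranges: [-2.94, 2.94], [-0.97, 2.17], [0.19, 2.56], [-1.23, 4.37], [0.02, 3.11], [-2.88, 2.88]. Speed limits (rad/s): [2.39, 2.39, 3.01, 3.14, 3.14, 3.14].

### API

Orientations are given as a 3x3 rotation matrix whose columns are the frame's x, y, z axes.
In Python, from bench import env gives the robot as it stands. The module is installed in compiled form; this text tells all that it offers.
- The arm moves only by the shell command python3 -m jog 'ROWS' [FORCE]. ROWS is JSON, a list that holds one entry, the list of rows, each a list of 7 numbers: the turn, a rotation vector about the world's x, y, z in degrees, then the shift along the world's x, y, z in m, then the opening in per cent of the stroke, from 0 (shut) to 100 (fully open). A call has exactly 5 rows; each row shifts and turns the pose as measured when the row begins; what a row does not reach is not made up. A row lasts 1/8 s, in which the tool goes at most 62.5 mm and 10.7 degrees, less where a joint would pass 70% of its speed; a pose out of reach is approached as far as the arm can. A call with a gripper value outside its range is refused whole. The fingers move at their own pace and stop on an object; FORCE is the grip in N (left out, the last holds). Time passes only in rows, so rows that do not move let the fingers close, or fill a call up. It gives the time, the measured TCP pose, the force and the opening at its end, in the units of the state.
- env.get_state(): the state, without advancing time (a new reading comes with each control period).
- env.snapshot(name): name is "scene" or "top"; returns (picture, depth): 384x512x3 uint8, blue, green, red; 384x512 float32, mm along the optical axis (not along the pixel's ray), 0 where there is no reading.
- env.camera_info(name): a dict with "fovy" (degrees; the focal length in pixels is half the picture's height over the tangent of half this angle, whatever the lens; pixels are square), "cx", "cy" (the principal point, pixels), "rvec" (rotation vector, rad) and "tvec" (3), from world to camera coordinates, as OpenCV has them. Camera axes: x right, y down, z forward; pixel columns grow to the right and rows downward; lengths in mm; the calibration is good to about 2 mm. A picture is of the moment at which its call begins. camera_info takes no time and is no camera call.
- env.job_done(): hands the job in, once; it reports no verdict.
Trained networks look in the newest picture that a camera, given by its name, has taken for a name from the list of things; names that differ only in an ending like _2 or _b are one class to them, and where a whole thing is asked for, a point or a joint stands for the part that bears it (a point fixed in the world has none). Each returns a list of dicts, best first, with "score" (0 to 1); they miss things now and then, are a little off and sometimes report something else, mostly with a low value. They report only what shows in the picture. A call takes as long as a camera call. They do not tell look-alikes from the thing itself.
- env.outline_of(thing, camera): "mask" (384x512 bool, what is visible of it) and "extent" ([left, top, right, bottom] in pixels, round what is visible of it).
- env.pinpoint(thing, camera): "uv" ([column, row] in pixels: a listed point, or the origin of a listed thing).
The state is a dict: "time_s": time; "joint_positions": joint angles; "joint_vel": joint speeds; "tau": joint torques, N m; "tool_pos": TCP position; "tcp_rot": TCP orientation; "wrist_force": force on the tool from outside, world axes, zero at the start; "wrist_torque": the same for the moment, N m; "gripper_width": finger opening in mm.
Only numpy, scipy, OpenCV 4.12 (cv2) and the standard library are available. Lean on these libraries where they do the work, as an engineer would, in place of code of your own. Each camera call takes 0.05 s, during which the arm holds its last target.

### The job

Take the two oblong sample plates that lie on the bench, not the square one or the disc, and lay them in the shallow tray so that they carry on the row begun by the plate already there. Shingle them like roof tiles in one straight line along the tray: each new plate lies with one end on the plate before it, overlapping it by about a third of its length, and its other end down on the tray floor, towards the empty end of the tray. The plate already in the tray stays where it is.

Things in the scene. Friction and masses are not known exactly. Their poses are not given: they have to be found in the camera images.
- tray: fixed shallow blue plastic tray, 250 x 140 mm outside, 12 mm high; floor 4 mm thick (its top is 4 mm over the bench), walls 5 mm thick that rise 8 mm over the floor, inside 240 x 130 mm. Origin: centre of its underside, at bench level; x runs along its 250 mm length from the starting end to the empty end, which is the way the row grows; y across it, z up
- starter_center (a point): the loose oblong off-white plate, 70 x 40 x 8 mm, about 50 g, that already lies flat on the tray floor near the starting end, on the tray's centre line and square with the tray. The point is its centre, half-way up (4 mm over the tray floor); its x runs along its length and along the tray's x, towards the empty end
- plate_a_center (a point): one of the two loose oblong off-white plastic sample plates on the bench, 70 x 40 x 8 mm, square-edged and the same on both faces and both ends, about 50 g, lying flat on the bench (nothing under it); the two are interchangeable. The point is its centre, half-way up (4 mm over its underside); x runs along its 70 mm length, y across its 40 mm width, z is normal to its face. The shorter 40 x 40 mm square plate and the 48 mm disc of the same material are other samples
- plate_b_center (a point): one of the two loose oblong off-white plastic sample plates on the bench, 70 x 40 x 8 mm, square-edged and the same on both faces and both ends, about 50 g, lying flat on the bench (nothing under it); the two are interchangeable. The point is its centre, half-way up (4 mm over its underside); x runs along its 70 mm length, y across its 40 mm width, z is normal to its face. The shorter 40 x 40 mm square plate and the 48 mm disc of the same material are other samples
There are look-alikes about, which are no part of the job. Leave any green or orange look-alike of the part that bears plate_a_center alone.

How it is judged:
By the outcome, as a careful person would: the job done as asked, in the order asked, and still so for the second after the job is handed in, with the robot touching nothing.
It also fails if it takes over 54 s, if anything falls off the work surface, if the arm or the gripper's body presses on something with over 40 N, if the wrist force passes 120 N, or if a joint passes its speed limit or range.

## Working session

There is one attempt and no reset: what is moved stays moved. The work goes in short steps, Python scripts to look and compute and a shell command to move; the robot and the scene stay as the last step left them, time stands still between calls to the robot, and variables do not carry over. Pictures are saved under pics/ and viewed, and the job is handed in when it is done.

```bash
mkdir -p pics
python3 - <<'E'
from bench import env
import cv2,numpy as np
for n in("scene","top"):
    p,d=env.snapshot(n); cv2.imwrite(f"pics/{n}0.png",p); np.save(f"pics/{n}0.npy",d)
    print(n,env.camera_info(n))
s=env.get_state();print(s["time_s"],s["tool_pos"],s["tcp_rot"],s["gripper_width"])
E
```

```text
scene {'fovy': 49.765352449792815, 'cx': 254.49843071890285, 'cy': 190.8335377015167, 'rvec': array([ 1.85868097,  1.75571513, -0.659531  ]), 'tvec': array([ -43.36879559, -377.26884917, 1152.3617156 ])}
top {'fovy': 51.60825146076286, 'cx': 258.8210071405734, 'cy': 194.58624210001736, 'rvec': array([ 2.18146756, -2.12716622,  0.16475505]), 'tvec': array([ 25.24361211, 517.59041807, 872.04884673])}
0.1 [134.26727181 507.33167984 238.25770031] [[ 2.55921272e-01  9.66697504e-01 -4.87592169e-04]
 [ 9.66697055e-01 -2.55921637e-01 -9.58865968e-04]
 [-1.05171872e-03 -2.25959715e-04 -9.99999421e-01]] 87.88562514642383
```

View pics/scene0.png

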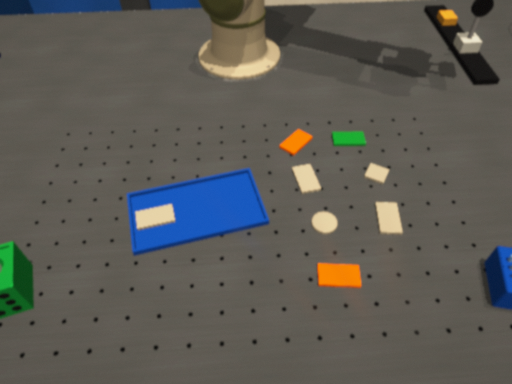

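View pics/top0.png

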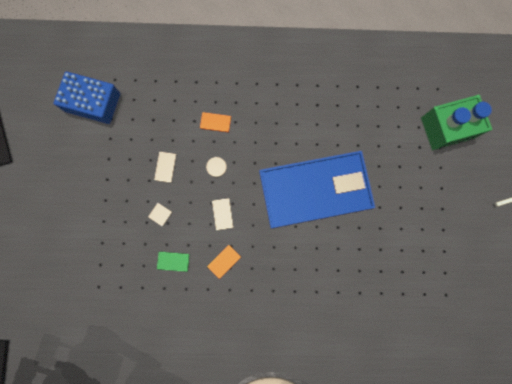

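The oblong cream plates are at top-view pixels (165,167) and (222,214). The starter is at (349,182), at the right end of the tray, so the row grows to the left. Next I measure the poses.

```bash
cat > h.py <<'E'
from bench import env
import cv2,numpy as np
def cam(n):
    c=env.camera_info(n); f=192/np.tan(np.radians(c["fovy"]/2))
    K=np.array([[f,0,c["cx"]],[0,f,c["cy"]],[0,0,1]]); R=cv2.Rodrigues(c["rvec"])[0]
    return K,R,np.array(c["tvec"]).ravel()
def back(n,uv,z):
    K,R,t=cam(n); uv=np.atleast_2d(np.asarray(uv,float))
    r=np.linalg.inv(K)@np.c_[uv,np.ones(len(uv))].T
    d=R.T@r; o=-R.T@t
    return (o[:,None]+d*((z-o[2])/d[2])).T
def blobs(n,p,kind):
    h=cv2.cvtColor(cv2.resize(p,None,fx=4,fy=4,interpolation=cv2.INTER_CUBIC),cv2.COLOR_BGR2HSV)
    m=cv2.inRange(h,(12,20,140),(35,130,255)) if kind=="cream" else cv2.inRange(h,(105,120,60),(130,255,255))
    cs,_=cv2.findContours(m,cv2.RETR_EXTERNAL,cv2.CHAIN_APPROX_NONE)
    return [((c[:,0,:]+.5)/4-.5) for c in cs if cv2.contourArea(c)>16*(150 if kind=="cream" else 3000)]
def rects(n,p,kind,zf):
    out=[]
    for c in blobs(n,p,kind):
        w=back(n,c,zf(c) if callable(zf) else zf)[:,:2].astype(np.float32)
        (x,y),(a,b),th=cv2.minAreaRect(w)
        if a<b: a,b,th=b,a,th+90
        out.append((c.mean(0).round(0),np.round([x,y,a,b,(th+90)%180-90],1)))
    return out
E
python3 - <<'E'
from h import *
for n in("scene","top"):
    p=cv2.imread(f"pics/{n}0.png"); d=np.load(f"pics/{n}0.npy")
    for z in (8,12):
        print(n,"cream z",z)
        for r in rects(n,p,"cream",z): print(*r)
    print("tray")
    for r in rects(n,p,"tray",12): print(*r)
E
```

```text
scene cream z 8
[324. 222.] [588.5 141.9  52.   48.5  -8.1]
[154. 216.] [ 556.1 -174.6   69.2   42.6  -77.8]
[389. 217.] [584.5 263.3  76.   42.3  -6.6]
[306. 178.] [475.7 123.1  77.2  43.2  10.1]
[377. 172.] [470.7 268.7  46.4  42.5 -31.2]
[237.  59.] [ 26.   -1.1 226.3 193.8  86.8]
[469.  41.] [-12.5 656.7 113.8  63.7 -14.2]
[331.   1.] [-278.5  311.3  444.9   36.6   85.6]
scene cream z 12
[324. 222.] [591.3 140.9  51.6  48.2  -8.1]
[154. 216.] [ 559.2 -173.5   68.7   42.4  -77.8]
[389. 217.] [587.4 261.6  75.5  42.1  -6.6]
[306. 178.] [479.3 122.3  76.7  42.9  10.1]
[377. 172.] [474.3 267.   46.1  42.3 -31.2]
[237.  59.] [ 32.5  -1.1 224.8 192.5  86.8]
[469.  41.] [ -5.8 652.4 113.1  63.3 -14.2]
[331.   1.] [-270.   309.2  442.    36.4   85.6]
tray
[194. 211.] [543.5 -97.2 251.4 150.8 -77.6]
top cream z 8
[270. 381.] [106.    3.1  95.7  12.1 -88.9]
[160. 214.] [469.  268.8  42.6  42.6 -31.2]
[222. 214.] [473.5 122.7  73.3  43.6  10.2]
[348. 182.] [ 555.5 -174.1   68.7   38.9  -77.5]
[216. 166.] [585.9 142.   49.4  49.1 -42.6]
[165. 167.] [582.3 263.   72.8  43.2  -6.6]
[256.  12.] [ 973.9   50.5 1296.7   91.1  -88.1]
top cream z 12
[270. 381.] [107.2   3.3  95.3  12.  -88.9]
[160. 214.] [468.6 267.9  42.4  42.4 -31.2]
[222. 214.] [473.1 122.4  72.9  43.4  10.2]
[348. 182.] [ 554.8 -173.1   68.4   38.8  -77.5]
[216. 166.] [585.1 141.6  49.2  48.9 -42.6]
[165. 167.] [581.5 262.1  72.5  43.   -6.6]
[256.  12.] [ 971.4   50.5 1291.1   90.8  -88.1]
tray
[316. 189.] [538.2 -97.7 250.  140.6 -77.6]
```

```bash
python3 -m jog '[[[0,0,2.5,0.034,-0.0385,-0.014,100],[0,0,2.5,0.034,-0.0385,-0.014,100],[0,0,2.5,0.034,-0.0385,-0.014,100],[0,0,2.5,0.034,-0.0385,-0.014,90],[0,0,2.5,0.034,-0.0385,-0.014,75]]]' 20; python3 -m jog '[[[0,0,2.5,0.034,-0.0385,-0.014,75],[0,0,2.5,0.034,-0.0385,-0.014,75],[0,0,2.5,0.034,-0.0385,-0.014,75],[0,0,2.5,0.034,-0.0385,-0.014,75],[0,0,2.5,0.034,-0.0385,-0.014,75]]]'
```

```text
time_s: 0.72
tool_pos: [306.2, 310.4, 165.8]
tcp_rot: [[0.027, 1.0, -0.0], [1.0, -0.027, -0.0], [-0.0, -0.0, -1.0]]
wrist_force: [-0.2, 0.6, -0.3]
gripper_width: 71.3
time_s: 1.35
tool_pos: [480.5, 110.3, 93.1]
tcp_rot: [[-0.196, 0.981, -0.001], [0.981, 0.196, -0.0], [0.0, -0.001, -1.0]]
wrist_force: [0.2, 1.3, -0.2]
gripper_width: 66.2
```

```bash
python3 -m jog '[[[0,0,-1,-0.007,0.012,-0.03,75],[0,0,0,0,0,-0.03,75],[0,0,0,0,0,-0.01,75],[0,0,0,0,0,0,75],[0,0,0,0,0,0,75]]]'
```

```text
time_s: 1.98
tool_pos: [475.4, 119.5, 21.0]
tcp_rot: [[-0.174, 0.985, -0.001], [0.985, 0.174, -0.0], [-0.0, -0.001, -1.0]]
wrist_force: [0.6, -0.3, -0.4]
gripper_width: 66.2
```

Run:
```python
from h import *
for n in("scene","top"):
    p,d=env.snapshot(n); cv2.imwrite(f"pics/{n}1.png",p)
a=cv2.resize(cv2.imread("pics/scene1.png")[100:300,200:450],None,fx=3,fy=3); cv2.imwrite("pics/s1c.png",a)
```

```text
(no output)
```

View pics/s1c.png

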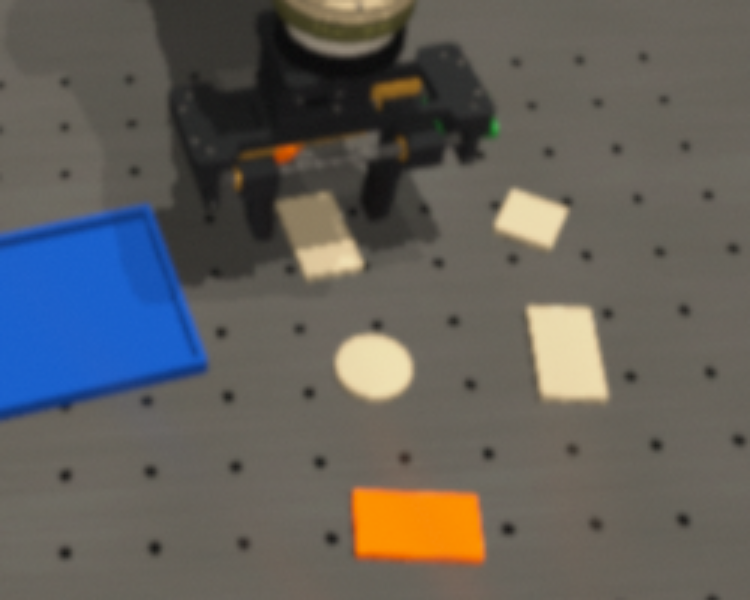

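The fingers straddle plate A (crop about (320,235)). I lower and close.

```bash
python3 -m jog '[[[0,0,0,-0.002,0.003,-0.012,75],[0,0,0,0,0,-0.005,75],[0,0,0,0,0,0,75],[0,0,0,0,0,0,35],[0,0,0,0,0,0,35]]]' 20;  python3 -m jog '[[[0,0,0,0,0,0,35],[0,0,0,0,0,0,35],[0,0,0,0,0,0,35],[0,0,0,0,0,0,35],[0,0,0,0,0,0,35]]]'
```

```text
time_s: 2.7
tool_pos: [473.7, 122.9, 3.7]
tcp_rot: [[-0.174, 0.985, 0.001], [0.985, 0.174, -0.0], [-0.0, 0.001, -1.0]]
wrist_force: [-0.1, 0.0, 0.3]
gripper_width: 48.2
time_s: 3.32
tool_pos: [473.7, 122.8, 3.8]
tcp_rot: [[-0.174, 0.985, 0.001], [0.985, 0.174, -0.0], [-0.0, 0.001, -1.0]]
wrist_force: [-0.3, -0.5, -0.7]
gripper_width: 39.8
```

```bash
python3 -m jog '[[[0,0,0,0,0,0.025,35],[0,0,0,0,0,0.04,35],[0,0,-8,0.007,-0.024,0.03,35],[0,0,-8,0.007,-0.024,0,35],[0,0,-8,0.007,-0.024,0,35]]]';  python3 -m jog '[[[0,0,-8,0.007,-0.024,0,35],[0,0,-8,0.007,-0.024,0,35],[0,0,-8,0.007,-0.024,0,35],[0,0,-8,0.007,-0.024,0,35],[0,0,-8,0.007,-0.024,0,35]]]'
```

```text
time_s: 3.95
tool_pos: [494.2, 50.0, 101.9]
tcp_rot: [[0.251, 0.968, 0.001], [0.968, -0.251, 0.001], [0.001, 0.001, -1.0]]
wrist_force: [-0.8, -0.0, -0.6]
gripper_width: 39.4
time_s: 4.58
tool_pos: [529.9, -74.0, 102.0]
tcp_rot: [[0.828, 0.561, 0.001], [0.561, -0.828, -0.0], [0.001, 0.001, -1.0]]
wrist_force: [0.5, -0.2, 0.6]
gripper_width: 39.4
```

```bash
python3 -m jog '[[[0,0,-7.5,0.005,-0.018,0,35],[0,0,-7.5,0.005,-0.018,0,35],[0,0,-6,0.004,-0.016,0,35],[0,0,0,0,0,0,35],[0,0,0,0,0,0,35]]]';  python3 -m jog '[[[-5,-1.1,0,0,0,-0.03,35],[-5,-1.1,0,0,0,-0.03,35],[0,0,0,0,0,0,35],[0,0,0,0,0,0,35],[0,0,0,0,0,0,35]]]'
python3 - <<'E'
from h import *
R=env.get_state()["tcp_rot"];p=env.get_state()["tool_pos"];print(p,R)
for n in("scene","top"):
    q,d=env.snapshot(n); cv2.imwrite(f"pics/{n}2.png",q)
a=np.hstack([cv2.resize(cv2.imread("pics/scene2.png")[140:270,100:300],None,fx=2,fy=2),cv2.resize(cv2.imread("pics/top2.png")[110:240,220:400],None,fx=2,fy=2)]); cv2.imwrite("pics/c2.png",a)
E
```

```text
time_s: 5.2
tool_pos: [543.9, -128.5, 101.4]
tcp_rot: [[0.977, 0.215, -0.0], [0.215, -0.977, 0.0], [-0.0, -0.0, -1.0]]
wrist_force: [-0.3, -0.6, -0.2]
gripper_width: 39.5
time_s: 5.82
tool_pos: [544.9, -127.0, 43.1]
tcp_rot: [[0.975, 0.219, 0.043], [0.223, -0.959, -0.176], [0.003, 0.181, -0.983]]
wrist_force: [0.0, -0.2, -1.3]
gripper_width: 39.5
[ 544.88516105 -126.98421637   43.05129686] [[ 0.97485516  0.21864783  0.04301795]
 [ 0.2228226  -0.95881965 -0.17611069]
 [ 0.00274024  0.18126778 -0.98342996]]
```

View pics/c2.png

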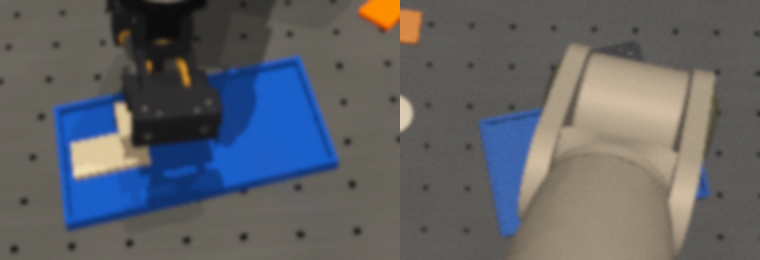

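```bash
python3 -m jog '[[[0,0,0,0,0,-0.015,35],[0,0,0,0,0,-0.009,35],[0,0,0,0,0,-0.002,35],[0,0,0,0,0,0,35],[0,0,0,0,0,0,35]]]'
```

```text
time_s: 6.55
tool_pos: [544.9, -127.6, 15.2]
tcp_rot: [[0.975, 0.218, 0.043], [0.222, -0.959, -0.176], [0.003, 0.181, -0.983]]
wrist_force: [-1.0, -0.1, -0.4]
gripper_width: 39.2
```

```bash
python3 -m jog '[[[0,0,0,0,0,-0.001,35],[0,0,0,0,0,0,35],[0,0,0,0,0,0,35],[0,0,0,0,0,0,35],[0,0,0,0,0,0,35]]]'
```

```text
time_s: 7.18
tool_pos: [545.2, -127.6, 14.7]
tcp_rot: [[0.975, 0.218, 0.044], [0.222, -0.959, -0.176], [0.004, 0.182, -0.983]]
wrist_force: [0.2, -0.0, -0.5]
gripper_width: 39.6
```

```bash
python3 -m jog '[[[0,0,0,0,0,-0.001,35],[0,0,0,0,0,0,35],[0,0,0,0,0,0,35],[0,0,0,0,0,0,35],[0,0,0,0,0,0,35]]]'
```

```text
time_s: 7.8
tool_pos: [545.2, -127.7, 13.8]
tcp_rot: [[0.975, 0.218, 0.044], [0.222, -0.959, -0.177], [0.004, 0.182, -0.983]]
wrist_force: [-0.1, 0.4, -0.3]
gripper_width: 39.7
```

```bash
python3 -m jog '[[[0,0,0,0,0,-0.0007,35],[0,0,0,0,0,0,35],[0,0,0,0,0,0,35],[0,0,0,0,0,0,35],[0,0,0,0,0,0,35]]]';python3 - <<'E'
from h import *
for n in("scene","top"):
    q,d=env.snapshot(n); cv2.imwrite(f"pics/{n}3.png",q)
a=cv2.resize(cv2.imread("pics/scene3.png")[140:270,100:300],None,fx=4,fy=4); cv2.imwrite("pics/c3.png",a)
E
```

```text
time_s: 8.43
tool_pos: [545.3, -127.7, 13.5]
tcp_rot: [[0.975, 0.218, 0.044], [0.222, -0.959, -0.177], [0.004, 0.182, -0.983]]
wrist_force: [-1.3, 0.4, 1.2]
gripper_width: 39.1
```

View pics/c3.png

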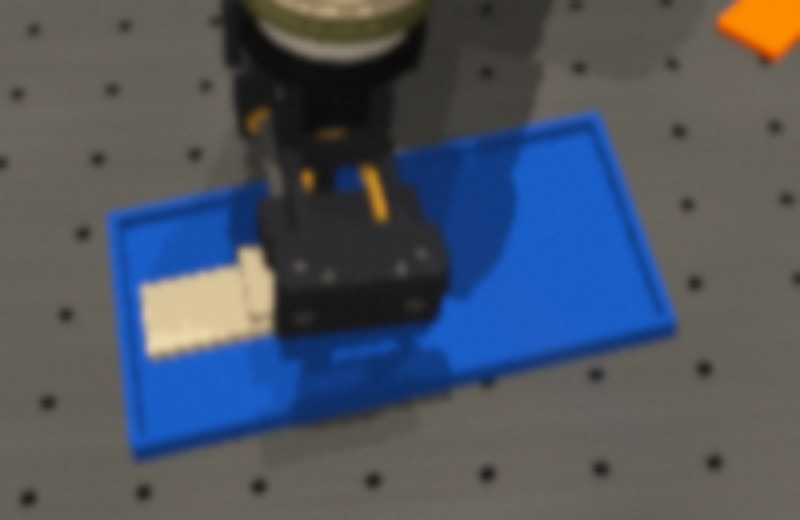

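The plate's upper end sits over the starter's edge (crop about (260,290)). I release and retreat.

```bash
python3 -m jog '[[[0,0,0,0,0,0,48],[0,0,0,0,0,0,55],[0,0,0,0,0,0,62],[0,0,0,0,0,0,65],[0,0,0,0,0,0,65]]]'; python3 -m jog '[[[0,0,0,-0.001,0.004,0.02,65],[0,0,0,-0.002,0.008,0.04,70],[5,1.1,0,0,0.05,0.03,75],[5,1.1,0,0,0.06,0.0,75],[0,0,8,0,0.06,0,75]]]'; python3 -m jog '[[[0,0,8,0,0.055,0,75],[0,0,8,0,0.055,0,75],[0,0,8,0,0.04,0,75],[0,0,8,0,0.03,0,75],[0,0,8,0,0.02,0,75]]]'
python3 - <<'E'
from h import *
for n in("scene","top"):
    q,d=env.snapshot(n); cv2.imwrite(f"pics/{n}4.png",q);np.save(f"pics/{n}4.npy",d)
    for r in rects(n,q,"cream",10): print(*r)
a=np.hstack([cv2.resize(cv2.imread("pics/scene4.png")[140:270,100:300],None,fx=2,fy=2),cv2.resize(cv2.imread("pics/top4.png")[110:240,220:400],None,fx=2,fy=2)]); cv2.imwrite("pics/c4.png",a)
E
```

```text
time_s: 9.15
tool_pos: [545.3, -127.7, 13.2]
tcp_rot: [[0.975, 0.218, 0.044], [0.222, -0.959, -0.177], [0.004, 0.182, -0.983]]
wrist_force: [-0.1, 1.3, 0.1]
gripper_width: 57.1
time_s: 9.78
tool_pos: [542.0, 56.3, 106.2]
tcp_rot: [[0.936, 0.353, 0.005], [0.353, -0.936, 0.004], [0.006, -0.002, -1.0]]
wrist_force: [1.5, 0.4, 0.2]
gripper_width: 66.3
time_s: 10.4
tool_pos: [540.7, 265.5, 106.6]
tcp_rot: [[0.466, 0.885, 0.002], [0.885, -0.466, 0.007], [0.007, -0.001, -1.0]]
wrist_force: [-0.4, -0.8, 0.3]
gripper_width: 65.7
[324. 222.] [589.8 141.3  51.8  49.5 -31.3]
[388. 218.] [587.2 262.1  75.4  42.3  -6.7]
[167. 213.] [ 547.8 -151.9  116.5   51.9  -77.1]
[376. 173.] [473.4 267.6  42.3  38.9 -31.5]
[440.  73.] [134.4 530.9 142.6  64.5 -75.6]
[238.  55.] [ 13.8  -0.9 232.4 218.5  26.5]
[502.  19.] [-127.   800.9  281.8   45.6  -22.9]
[453.  23.] [-96.7 657.2 377.6 242.9 -12.8]
[318.   2.] [-282.5  262.1  315.3   36.5   88.7]
[242.  11.] [-238.4   16.7  152.7   90.9   -4.4]
[271. 381.] [106.6   0.8  91.6  12.  -88.9]
[ 92. 365.] [136.1 405.  198.4  86.9 -88.9]
[339. 184.] [ 550.4 -150.6  115.6   40.1  -77. ]
[216. 166.] [586.  141.4  48.5  48.5  28.4]
[167. 158.] [600.4 259.3  40.7  34.9  83.4]
[ 97. 213.] [442.9 397.9 553.4 239.9   3.9]
[262.  12.] [ 973.    49.8 1292.5   90.3  -88.1]
```

View pics/c4.png

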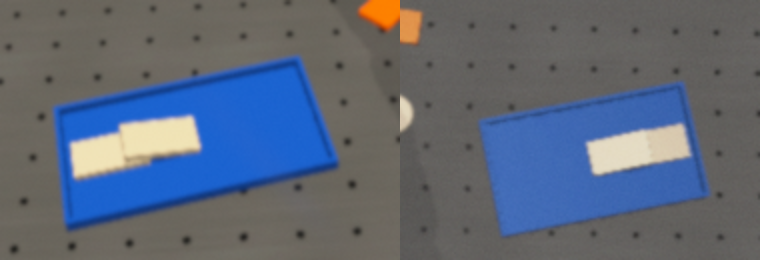

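Plate A lies well: the row is straight, 115.6 mm long, and the overlap is about 24 mm. Plate B is next.

```bash
python3 -m jog '[[[0,0,8,0.02,0,0,75],[0,0,8,0.02,0,-0.03,75],[0,0,3,0.002,-0.002,-0.03,75],[0,0,0,0,0,-0.02,75],[0,0,0,0,0,0,75]]]'; python3 -m jog '[[[0,0,0,0,0,0,75],[0,0,0,0,0,0,75],[0,0,0,0,0,0,75],[0,0,0,0,0,0,75],[0,0,0,0,0,0,75]]]'
```

```text
time_s: 11.12
tool_pos: [584.6, 258.7, 24.7]
tcp_rot: [[0.164, 0.987, 0.0], [0.986, -0.164, 0.007], [0.007, -0.001, -1.0]]
wrist_force: [0.0, 0.1, -0.1]
gripper_width: 65.9
time_s: 11.75
tool_pos: [586.1, 258.2, 28.2]
tcp_rot: [[0.167, 0.986, 0.005], [0.986, -0.167, 0.008], [0.009, 0.004, -1.0]]
wrist_force: [-0.7, -0.1, 0.7]
gripper_width: 66.1
```

```bash
python3 -m jog '[[[-0.4,0.3,3,-0.0035,0.0045,-0.012,75],[0,0,0,0,0,0,75],[0,0,0,0,0,0,75],[0,0,0,0,0,0,75],[0,0,0,0,0,0,75]]]'
```

```text
time_s: 12.38
tool_pos: [583.3, 262.7, 17.4]
tcp_rot: [[0.117, 0.993, 0.002], [0.993, -0.117, 0.001], [0.002, 0.001, -1.0]]
wrist_force: [0.3, -0.6, 0.6]
gripper_width: 66.2
```

```bash
python3 -m jog '[[[0,0,0,-0.0008,0,-0.01,75],[0,0,0,0,0,-0.0035,75],[0,0,0,0,0,0,75],[0,0,0,0,0,0,35],[0,0,0,0,0,0,35]]]' 20;  python3 -m jog '[[[0,0,0,0,0,0,35],[0,0,0,0,0,0,35],[0,0,0,0,0,0,35],[0,0,0,0,0,0,35],[0,0,0,0,0,0,35]]]'
```

```text
time_s: 13.0
tool_pos: [582.5, 262.5, 2.8]
tcp_rot: [[0.117, 0.993, 0.002], [0.993, -0.117, 0.001], [0.002, 0.001, -1.0]]
wrist_force: [0.4, 0.4, -1.4]
gripper_width: 48.4
time_s: 13.62
tool_pos: [582.5, 262.6, 2.9]
tcp_rot: [[0.117, 0.993, 0.002], [0.993, -0.117, 0.001], [0.002, 0.001, -1.0]]
wrist_force: [0.6, -0.7, -0.8]
gripper_width: 39.3
```

```bash
python3 -m jog '[[[0,0,0,0,0,0.025,35],[0,0,0,0,0,0.04,35],[0,0,-7,-0.005,-0.035,0.03,35],[0,0,-7,-0.005,-0.035,0,35],[0,0,-7,-0.005,-0.035,0,35]]]';  python3 -m jog '[[[0,0,-7,-0.005,-0.035,0,35],[0,0,-7,-0.005,-0.035,0,35],[0,0,-7,-0.005,-0.035,0,35],[0,0,-7,-0.005,-0.035,0,35],[0,0,-7,-0.005,-0.035,0,35]]]'
```

```text
time_s: 14.25
tool_pos: [566.4, 156.6, 100.6]
tcp_rot: [[0.472, 0.882, 0.002], [0.882, -0.472, 0.002], [0.003, 0.001, -1.0]]
wrist_force: [0.8, -0.3, -0.4]
gripper_width: 39.9
time_s: 14.88
tool_pos: [540.3, -24.1, 101.4]
tcp_rot: [[0.901, 0.433, 0.005], [0.433, -0.901, -0.001], [0.004, 0.003, -1.0]]
wrist_force: [0.2, -0.4, 0.3]
gripper_width: 39.8
```

```bash
python3 -m jog '[[[0,0,-6,-0.003,-0.028,0,35],[0,0,-6,-0.002,-0.026,0,35],[0,0,0,0,0,0,35],[0,0,0,0,0,0,35],[0,0,0,0,0,0,35]]]';  python3 -m jog '[[[-5,-1.1,0,0,0,-0.03,35],[-5,-1.1,0,0,0,-0.03,35],[0,0,0,0,0,0,35],[0,0,0,0,0,0,35],[0,0,0,0,0,0,35]]]'
```

```text
time_s: 15.5
tool_pos: [534.8, -80.4, 101.8]
tcp_rot: [[0.973, 0.23, 0.005], [0.23, -0.973, -0.002], [0.004, 0.003, -1.0]]
wrist_force: [0.3, 0.7, -0.4]
gripper_width: 39.6
time_s: 16.12
tool_pos: [536.7, -78.5, 43.3]
tcp_rot: [[0.972, 0.232, 0.049], [0.237, -0.955, -0.178], [0.006, 0.184, -0.983]]
wrist_force: [0.6, -0.6, -0.5]
gripper_width: 39.4
```

```bash
python3 -m jog '[[[0,0,-0.8,-0.0022,-0.0026,-0.015,35],[0,0,0,0,0,-0.008,35],[0,0,0,0,0,0,35],[0,0,0,0,0,0,35],[0,0,0,0,0,0,35]]]'
```

```text
time_s: 16.75
tool_pos: [534.9, -82.3, 19.8]
tcp_rot: [[0.975, 0.216, 0.047], [0.221, -0.959, -0.178], [0.007, 0.184, -0.983]]
wrist_force: [-0.7, 0.4, 0.4]
gripper_width: 39.4
```

```bash
python3 -m jog '[[[0,0,0,-0.0003,0.0009,-0.005,35],[0,0,0,0,0,0,35],[0,0,0,0,0,0,35],[0,0,0,0,0,0,35],[0,0,0,0,0,0,35]]]'
```

```text
time_s: 17.38
tool_pos: [534.8, -81.2, 14.7]
tcp_rot: [[0.975, 0.216, 0.048], [0.221, -0.959, -0.178], [0.008, 0.184, -0.983]]
wrist_force: [0.8, 0.3, -0.1]
gripper_width: 39.4
```

```bash
python3 -m jog '[[[0,0,0,0,0.0003,-0.0012,35],[0,0,0,0,0,0,35],[0,0,0,0,0,0,35],[0,0,0,0,0,0,35],[0,0,0,0,0,0,35]]]'
```

```text
time_s: 18.0
tool_pos: [534.9, -80.9, 13.5]
tcp_rot: [[0.975, 0.216, 0.048], [0.221, -0.959, -0.178], [0.008, 0.184, -0.983]]
wrist_force: [-0.4, 0.5, -0.7]
gripper_width: 39.5
```

```bash
python3 -m jog '[[[0,0,0,0,0,-0.0008,35],[0,0,0,0,0,0,35],[0,0,0,0,0,0,35],[0,0,0,0,0,0,35],[0,0,0,0,0,0,35]]]'; python3 -c "
from h import *
print([env.get_state()['wrist_force'].round(1)])
q,d=env.snapshot('scene');cv2.imwrite('pics/c5.png',cv2.resize(q[140:270,100:300],None,fx=4,fy=4));print(env.get_state()['wrist_force'].round(1))"
```

```text
time_s: 18.62
tool_pos: [535.0, -81.0, 12.9]
tcp_rot: [[0.975, 0.216, 0.049], [0.221, -0.959, -0.178], [0.008, 0.185, -0.983]]
wrist_force: [0.4, -0.5, 1.0]
gripper_width: 39.3
[array([ 0.4, -0.5,  1. ])]
[0.2 0.  0.4]
```

View pics/c5.png

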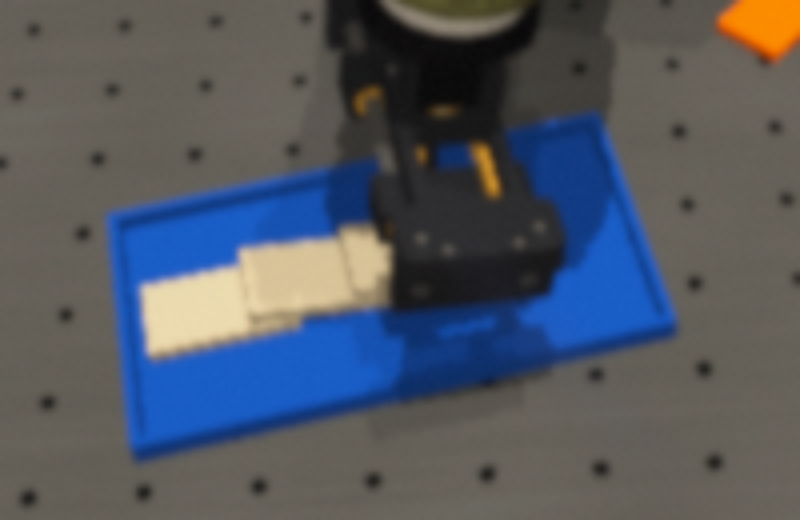

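Plate B's upper end overlaps plate A at about crop (360,260). I release, retreat straight up and check.

```bash
python3 -m jog '[[[0,0,0,0,0,0,48],[0,0,0,0,0,0,55],[0,0,0,0,0,0,62],[0,0,0,0,0,0,65],[0,0,0,0,0,0,65]]]'; python3 -m jog '[[[0,0,0,-0.001,0.004,0.02,65],[0,0,0,-0.002,0.008,0.04,70],[5,1.1,0,0,0.05,0.03,75],[5,1.1,0,0,0.06,0.03,75],[0,0,0,0,0.06,0,75]]]'; python3 -m jog '[[[0,0,0,-0.02,0.05,0,75],[0,0,0,-0.02,0.05,0,75],[0,0,0,0,0,0,75],[0,0,0,0,0,0,75],[0,0,0,0,0,0,75]]]'
python3 - <<'E'
from h import *
for n in("scene","top"):
    q,d=env.snapshot(n); cv2.imwrite(f"pics/{n}6.png",q);np.save(f"pics/{n}6.npy",d)
    for r in rects(n,q,"cream",10):
        if abs(r[1][1]+120)<60: print(n,*r)
    for r in rects(n,q,"tray",12): print(n,*r)
# height profile along row from top depth
K,R,t=cam("top"); u=np.array([-.2147,.9767])
for s in range(-110,70,10):
    P=np.array([538.2+u[0]*s,-97.7+u[1]*s,10.]); c=R@P+t; v=K@c; x,y=(v[:2]/v[2]).round().astype(int)
    z=np.median(d[y-1:y+2,x-1:x+2]); w=R.T@(np.linalg.inv(K)@[x,y,1]*z-t); print(s,w[2].round(1),end="; ")
a=np.hstack([cv2.resize(cv2.imread("pics/scene6.png")[140:270,100:300],None,fx=2,fy=2),cv2.resize(cv2.imread("pics/top6.png")[110:240,220:400],None,fx=2,fy=2)]); cv2.imwrite("pics/c6.png",a)
E
```

```text
time_s: 19.3
tool_pos: [535.0, -81.0, 12.8]
tcp_rot: [[0.975, 0.216, 0.049], [0.221, -0.959, -0.178], [0.008, 0.185, -0.983]]
wrist_force: [-0.1, -0.4, 0.3]
gripper_width: 56.8
time_s: 19.92
tool_pos: [531.5, 98.6, 134.2]
tcp_rot: [[0.977, 0.215, 0.009], [0.215, -0.977, 0.002], [0.009, -0.0, -1.0]]
wrist_force: [0.8, -0.1, -0.7]
gripper_width: 66.4
time_s: 20.55
tool_pos: [490.2, 203.5, 134.7]
tcp_rot: [[0.976, 0.218, 0.011], [0.218, -0.976, 0.003], [0.011, -0.0, -1.0]]
wrist_force: [-0.5, 0.0, 0.8]
gripper_width: 66.2
scene [179. 210.] [ 542.5 -128.4  164.7   51.8  -77.2]
scene [194. 211.] [543.6 -97.1 251.4 150.5 -77.6]
top [329. 186.] [ 545.3 -127.3  163.3   40.2  -77.3]
top [316. 189.] [538.2 -97.6 250.  140.5 -77.5]
-110 11.0; -100 11.6; -90 11.5; -80 11.8; -70 12.2; -60 21.8; -50 19.7; -40 17.8; -30 18.0; -20 15.8; -10 22.2; 0 19.7; 10 17.4; 20 16.1; 30 15.7; 40 13.4; 50 10.0; 60 4.1;
```

View pics/c6.png

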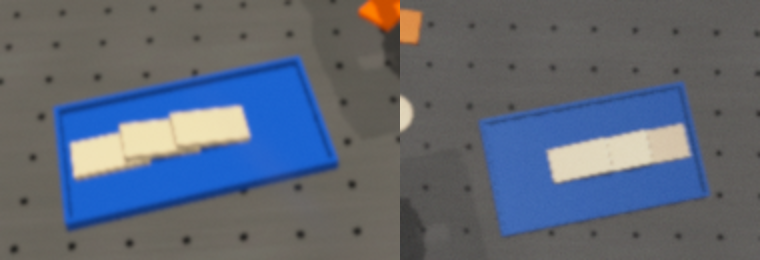

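The three plates form a straight shingled row in both views, with sawtooth heights (about 12, then 22→16, then 22→12 mm). The starter's outer end is still at (563,-207), the same as before.

```bash
python3 -c "
from bench import env
print(env.job_done(), env.get_state()['time_s'])"
```

```text
the job is handed in; nothing more can be done
the job is handed in; nothing more can be done
```

I laid the two oblong plates in the tray, shingled on from the plate already there, and handed the job in at about 20.7 s of the 54 s allowed.

- **Placing:** each plate was gripped across its 40 mm width, tilted about 10.5° and released with its low end on or just above the tray floor. I could not feel that touch clearly, because the wrist force stayed within its noise of about 1 N.
- **Row:** the last top view shows one straight row 163 mm long and 40 mm wide, within about 0.3° of the tray's axis. Each plate overlaps the one before by about 23–24 mm, a third of its length.
- **Heights:** the depth readings rise and fall like roof tiles, so each plate has one end up on its neighbour and the other end down.
- **Starter plate:** its outer end measured the same before and after, within about 0.5 mm.
- **Other objects:** I did not grip or move the square, the disc or the green and orange pieces, though I did not measure those again at the end.
- **Disagreement:** the two cameras differ by about 3 mm on where the row lies, and by about 5 mm on the tray itself. I used the top view. No check failed.

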